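# Open the green-lidded storage case and put the lamp away

## Robot

A 6-joint arm with a two-finger parallel gripper is mounted at the origin on the work surface. World frame = base frame: x ahead of the robot, y to its left, z up, the work surface at z = 0. Lengths are in m, angles in rad, forces in N, time in s.
With the tool pointing down it reaches from about 0.3 to 0.95 m from the base axis. Payload 3.1 kg.
Tool frame: the origin (TCP) lies midway between the tips of the shut fingers; the grasp point (between the pads) lies 19 mm behind it (env.tcp_to_grasp is the distance from the TCP to the grasp point, in m); z points along the fingers, y is the line along which they close (so a half turn about z gives the same grasp; the last joint's range is limited). The gripper opens to 85 mm and grips with 20 to 120 N. Pads are 22 mm wide; open, the fingers measure 114 mm over their backs; the gripper's body (76 mm by 85 mm) begins 54 mm behind the grasp point. The pads swing forward as they close: fully open they stand 13 mm farther back than shut.
Start: joints at [1.277, 0.308, 1.634, -0, 1.2, -0.07], TCP at [0.139, 0.609, 0.231] pointing down, gripper open.
Joint ranges: [-3.06, 3.06], [-0.79, 1.96], [0.05, 2.63], [-1.19, 4.34], [0.05, 2.64], [-2.94, 2.94]. Speed limits (rad/s): [2.79, 2.79, 3.14, 3.14, 3.14, 3.14].

## Interface

Orientations are given as a 3x3 rotation matrix whose columns are the frame's x, y, z axes.
In Python, from rig import env gives the robot as it stands.
- The arm moves only by the tool carry_out, never from a script. Its argument "deltas" is a list of rows, each a list of 2 entries, a list of its own where there are three numbers: the shift along the tool's x, y, z in mm, then the turn about the tool's z in rad. A call has 1 to 20 rows; each row is the pose to reach, as a shift and turn from the pose commanded when the call began, along the tool's axes at that moment; what a row does not reach only later rows make up. A row lasts 1/8 s, in which the tool goes at most 62.5 mm and 10.7 degrees, less where a joint would pass 70% of its speed; a pose out of reach is approached as far as the arm can. A call with a gripper value outside its range is refused whole. "hand" is the opening, from 0 (shut) to 1 (fully open), set as the call begins (left out, the last holds). The fingers move at their own pace and stop on an object; the grip force is fixed at half the most. Time passes only in rows, so rows that repeat a pose let the fingers close. It gives the time, the measured TCP pose, the force, the opening and the grip force at its end, in the units of the state.
- env.observe(): the state, without advancing time (a new reading comes with each control period).
- env.get_image(name): name is "scene" or "side" or "wrist"; returns the picture (420x560x3 uint8, red, green, blue); there is no depth.
- env.camera_info(name): a dict with "camera_matrix" (3x3 intrinsics, pixels), "rvec" (rotation vector, rad) and "tvec" (3), from world to camera coordinates, as OpenCV has them. Camera axes: x right, y down, z forward; pixel columns grow to the right and rows downward; lengths in m; the calibration is good to about 2 mm. A picture is of the moment at which its call begins: read the wrist's pose just before it. camera_info takes no time and is no camera call; for the wrist camera it gives the pose at the moment of the call.
- env.close_job(): hands the job in; it is judged then, once.
The state is a dict: "clock": time; "joint_pos": joint angles; "qvel": joint speeds; "joint_torque": joint torques, N m; "ee_pos": TCP position; "tcp_rot": TCP orientation; "force": force on the tool from outside, world axes, zero at the start; "torque": the same for the moment, N m; "opening": finger opening in m; "finger_force": force on a finger pad.
Only numpy, scipy, OpenCV 4.12 (cv2) and the standard library are available. Lean on these libraries where they do the work, as an engineer would, in place of code of your own. Each camera call takes 0.05 s, during which the arm holds its last target. There are 200 camera calls.

## Task

Lift the green lid of the grey storage case right over until it rests open on its stop by itself, then lay the yellow work lamp flat on the floor of the case, lowering it in rather than dropping it. Leave the lid open, let go of everything, and do not disturb the tape roll, jar, can, brush and bottle.

Things in the scene. Friction and masses are not known exactly. Their poses are not given: they have to be found in the camera images.
- case: Grey plastic case fixed to the table, empty, outside 170 mm (x) by 260 mm (y) by 90 mm high, walls and floor 5 mm thick. Origin: centre of its underside, on the table. z up; -x points to its front (robot's side, where the lid's handle is), +x to its hinged back edge. It stands left or right of the robot's centre line, turned up to 0.3 rad.
- lid (a joint): Hinge of the green lid: 0 = shut, grows as its front edge rises and swings back, 1.9 rad (109 deg) = on its stop, leaning back past upright. Free, lightly damped: the lid falls shut if let go before upright, and falls back to its stop by itself once past upright (1.6 rad or more). Lid about 0.25 kg.
- lid_hinge (a point): A point on the lid's hinge line, mid-length; the line runs along the case's y axis at the top of its back edge, 90.5 mm above the table. The point turns with the lid; at joint 0 its axes are the case's.
- lid_handle (a point): Middle of the lid's handle: a black round bar, 10 mm diameter, 110 mm long along the case's y axis between two uprights. With the lid shut it is 150 mm in front (-x) of the hinge line and 48 mm above it; its axis is 40 mm above the lid's top face (35 mm clear under it) and 20 mm behind the lid's front edge. Lid 170 by 260 by 8 mm. The point turns with the lid.
- lamp: Yellow bar-shaped LED work lamp with black grip and white lens, 150 mm (x, long axis) by 34 mm (y) by 30 mm high, about 0.22 kg, loose. It lies flat on a pale wooden board 12 mm thick. Origin: centre of its underside; z up.
- lamp_center (a point): Middle of the lamp, 15 mm above its underside, axes as lamp.
- tape: Bystander: amber roll of packing tape lying flat on the board next to the lamp, 90 mm outside diameter, 48 mm high. Origin: centre of its underside.
- jar: Bystander: amber jar with red cap, 64 mm diameter, 85 mm high, loose, upright, at the back of the table. Origin: centre of its underside.
- can: Bystander: steel can, 80 mm diameter, 100 mm high, loose, upright, at the back of the table. Origin: centre of its underside.
- brush: Bystander: wooden-handled brush, 190 mm long, lying at the robot's left. Its handle points to its -x.
- spray: Bystander: blue bottle with white cap, 60 mm diameter, 160 mm high, loose, upright, at the robot's right. Origin: centre of its underside.
Mind the look-alikes: they are no part of the job. There is more than one size of the lamp; the job needs the smallest.

How it is judged:
By the outcome, as a careful person would: the job done as asked, in the order asked, and still so for the second after the job is handed in, with the robot touching nothing.
It also fails if it takes over 64 s, if anything falls off the work surface, if the arm or the gripper's body presses on something with over 40 N, if the wrist force passes 120 N, or if a joint passes its speed limit or range.

## Working session

There is one attempt and no reset: what is moved stays moved. The work goes in short steps, Python scripts to look and compute and a tool call to move; the robot and the scene stay as the last step left them, time stands still between calls to the robot, and variables do not carry over. Pictures are saved under pics/ and viewed, at most 10 in all, crops included, and the job is handed in when it is done.

Besides the shell and the picture viewer there is one more tool, called after ">>>" as name(argument=value, ...) on one line, values as JSON. carry_out: Moves the arm, as the interface text tells. Its arguments: {"type":"object","properties":{"deltas":{"type":"array"},"hand":{"type":"number"}},"required":["deltas"]}

```bash
mkdir -p pics; ls; python3 - <<'E'
from rig import env
import cv2,numpy as np
for n in ("scene","side"):
    cv2.imwrite(f"pics/{n}0.png",env.get_image(n)[:,:,::-1])
    c=env.camera_info(n);R=cv2.Rodrigues(c["rvec"])[0];print(n,c["camera_matrix"].tolist(),(-R.T@c["tvec"].ravel()).round(3),R[2].round(2))
o=env.observe();print({k:np.round(v,3).tolist() for k,v in o.items()})
E
```

```text
pics
scene [[389.683889800134, 0.0, 269.6879145158493], [0.0, 389.683889800134, 208.78818219923406], [0.0, 0.0, 1.0]] [1.213 0.237 1.07 ] [-0.56 -0.23 -0.8 ]
side [[446.97274034902614, 0.0, 273.7658283737612], [0.0, 446.97274034902614, 206.17454450073177], [0.0, 0.0, 1.0]] [ 0.124 -0.76   1.113] [ 0.32  0.55 -0.77]
{'clock': 0.1, 'joint_pos': [1.277, 0.309, 1.635, -0.0, 1.2, -0.07], 'qvel': [0.0, -0.002, -0.002, -0.001, -0.0, -0.0], 'joint_torque': [-0.0, -41.641, -27.765, -0.0, 0.004, 0.0], 'ee_pos': [0.139, 0.609, 0.23], 'tcp_rot': [[-0.975, 0.222, -0.001], [0.222, 0.975, -0.002], [0.0, -0.002, -1.0]], 'force': [-0.353, -0.354, -0.42], 'torque': [0.013, 0.027, 0.003], 'finger_force': 0.0, 'opening': 0.086}
```

View pics/scene0.png

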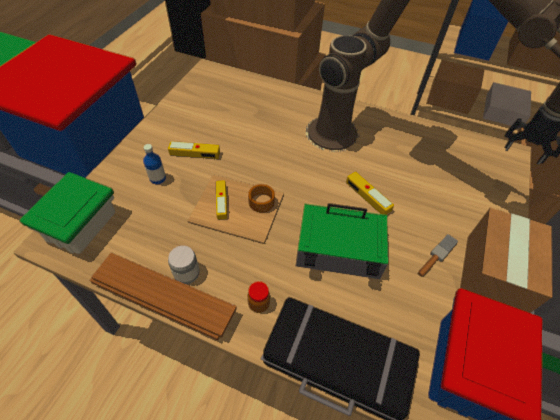

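View pics/side0.png

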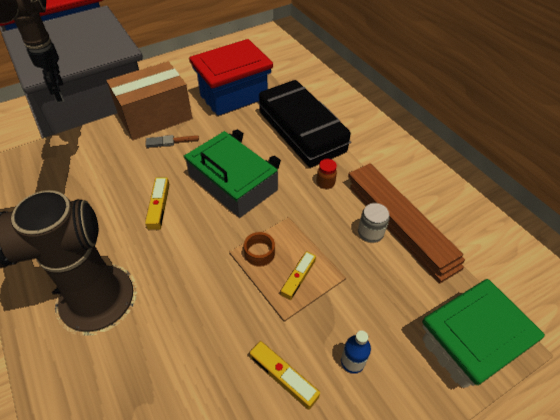

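Scene picture: the green-lidded case with a black handle is at (343,240), handle at (347,210). A look-alike green-lidded box without a handle is at (70,205).

Lamp candidates in the scene picture are (194,150) loose on the table, (370,193) loose near the case, and (222,198) on the pale board beside the tape roll (261,198). The one on the board fits the description and looks smallest. In the side view it is at (298,275). I'll check it in close crops.

```bash
python3 - <<'E'
import cv2,numpy as np
s=cv2.imread("pics/scene0.png");d=cv2.imread("pics/side0.png")
def t(im,x,y):
    o=cv2.resize(im[y:y+75,x:x+100],(400,300),interpolation=cv2.INTER_CUBIC)
    for k in range(0,100,10):
        cv2.line(o,(k*4,0),(k*4,6 if k%50 else 14),(255,0,255),1); cv2.line(o,(0,k*4),(6 if k%50 else 14,k*4),(255,0,255),1)
    return o
m=np.vstack([np.hstack([t(s,295,200),t(d,182,134)]),np.hstack([t(s,190,170),t(d,240,230)])])
cv2.imwrite("pics/crop1.png",m)
E
```

```text
(no output)
```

View pics/crop1.png

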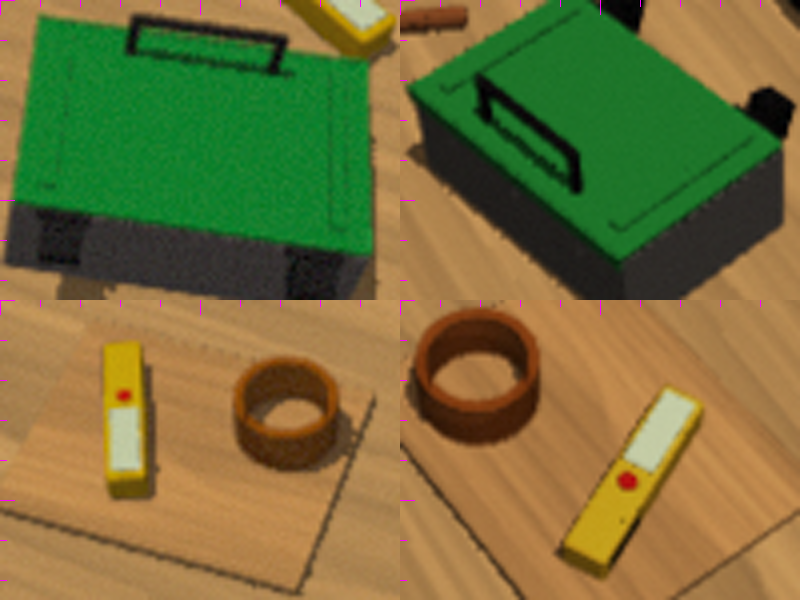

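Crops: top left and right show the case lid with its bar handle, ends near scene (328,205) and (366,210). Bottom row shows the lamp on the board beside the tape roll. Next I fit poses to the corner pixels.

```bash
cat >> h.py <<'E'
CASE=np.array([.519,.189,.247])
def rel(P,yaw=None):
    """deltas (mm, tool axes) and turn from the present pose to world TCP points P; yaw = wanted yaw of tool y"""
    o=env.observe();R=np.array(o["tcp_rot"]);p=np.array(o["ee_pos"])
    d=((np.atleast_2d(P)-p)@R*1000).round(1)
    if yaw is None: return d.tolist(),None
    t=-(yaw-np.arctan2(R[1,1],R[0,1]));t=(t+np.pi/2)%np.pi-np.pi/2
    return d.tolist(),round(float(t),3)
def handle(th):
    a,b=.15,.048
    return place(CASE,[[.085-a*np.cos(th)+b*np.sin(th),0,.0905+a*np.sin(th)+b*np.cos(th)]])[0]
E
python3 - <<'E'
from h import *
h=handle(0);print(h,rel([[h[0],h[1],.20]],.247))
E
```

```text
[0.45597273 0.17310775 0.1385    ] ([[-406.2, -354.2, 30.9]], 1.1)
```

>>> carry_out(deltas=[[[-40,-35,0],0.11],[[-80,-70,0],0.22],[[-120,-105,0],0.33],[[-160,-140,0],0.44],[[-200,-175,0],0.55],[[-240,-210,0],0.66],[[-280,-245,0],0.77],[[-320,-280,0],0.88],[[-360,-315,10],0.99],[[-390,-340,20],1.1],[[-406,-354,31],1.1],[[-406,-354,31],1.1],[[-406,-354,31],1.1]], hand=1)

```text
clock: 1.72
ee_pos: [0.4556, 0.1745, 0.2001]
tcp_rot: [[-0.244, 0.97, -0.001], [0.97, 0.244, 0.0], [0.0, -0.001, -1.0]]
force: [0.2, 0.6, 0.1]
opening: 0.0852
finger_force: 0.0
```

```bash
python3 - <<'E'
from h import *
o=env.observe();print(o["clock"],o["ee_pos"],o["joint_pos"],np.array(o["tcp_rot"]).round(3).tolist())
c=env.camera_info("wrist");i=env.get_image("wrist");cv2.imwrite("pics/w1.png",i[:,:,::-1])
h=handle(0)
print(proj("wrist",[h,*place(CASE,[[-.065,-.055,.1385],[-.065,.055,.1385]])]).round(0))
print(rel([[h[0],h[1],.12]],.247))
E
```

```text
1.725 [0.45556777 0.17445084 0.2001441 ] [2.76094828e-01 7.71316126e-02 1.97774178e+00 5.55013924e-04
 1.08744406e+00 2.89460144e-02] [[-0.244, 0.97, -0.001], [0.97, 0.244, 0.0], [0.0, -0.001, -1.0]]
[[279. 229.]
 [279. 295.]
 [279. 151.]]
([[-1.7, -0.1, 80.5]], 0.001)
```

View pics/w1.png

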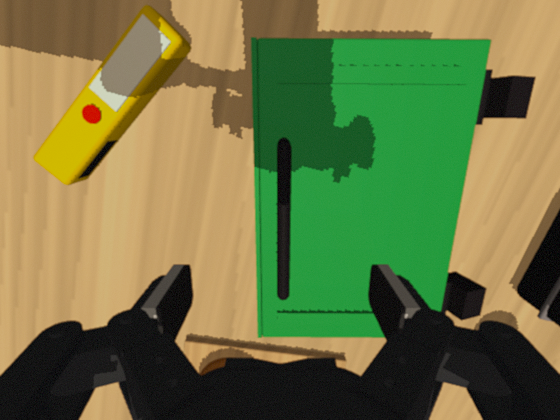

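Wrist picture: the handle bar runs from (284,143) to (283,296), about 4 px right of the prediction, so the true handle is about 3 mm nearer the hinge. Lid corners are at (252,38), (490,40), (442,337) and (260,336). I'll refit with these added.

```bash
python3 - <<'E'
from h import *
x,y,z=.085,.13,.0985
FA,FB,BB,BA=[-x,-y,z],[-x,y,z],[x,y,z],[x,-y,z]
H=[[-.065,-.055,.1435],[-.065,.055,.1435]];Hm=[[-.065,0,.1385]]
S=[("scene",[FA,FB,BB,BA]+H,tile([(38,15),(372,62),(372,252),(12,200),(132,17),(287,37)],295,200)),
 ("side",[FB,FA,BA]+H[::-1],tile([(412,92),(622,262),(782,148),(480,76),(579,154)],182,134,400))]
W=[("wrist",[FB,BB,FA,BA]+Hm,[(252,38),(490,40),(260,336),(442,337),(283.5,219.5)])]
for o in(W,S+W):print(*fit(o,[.52,.19,.25]))
E
```

```text
[0.5209885  0.1923949  0.25029766] [ 2.3 -1.6  0.7 -4.5  2.   1.4 -5.  -0.1 -0.7  5.9]
[0.52083027 0.19204424 0.24979563] [-0.3  1.4 -0.6  1.   0.6  1.  -0.1  0.7  1.4  0.3 -0.7  0.2 -1.  -2.6
 -0.  -2.1  0.1 -2.5 -0.3 -0.4 -1.9 -1.8  2.1 -1.2  0.3 -3.9  1.7  1.7
 -5.4  0.2 -1.1  6.2]
```

>>> carry_out(deltas=[[[1,3,30],0],[[1,3,55],0],[[1,3,75],0],[[1,3,80],0],[[1,3,80],0]])

```text
clock: 2.4
ee_pos: [0.4587, 0.1765, 0.1207]
tcp_rot: [[-0.246, 0.969, 0.0], [0.969, 0.246, 0.0], [0.0, 0.0, -1.0]]
force: [-0.3, 0.7, 0.8]
opening: 0.0854
finger_force: 0.0
```

>>> carry_out(deltas=[[[0,0,0],0],[[0,0,0],0],[[0,0,0],0],[[0,0,0],0],[[0,0,0],0],[[0,0,0],0],[[0,0,0],0],[[0,0,0],0]], hand=0)

```text
clock: 3.4
ee_pos: [0.4575, 0.1755, 0.1205]
tcp_rot: [[-0.244, 0.97, -0.003], [0.97, 0.244, -0.001], [-0.0, -0.003, -1.0]]
force: [-3.9, -1.0, 5.8]
opening: 0.0079
finger_force: 58.6
```

```bash
sed -i 's/^CASE=.*/CASE=np.array([.521,.192,.250])/' h.py; python3 - <<'E'
from h import *
o=env.observe();p=o["ee_pos"];print(o["clock"],p,o["force"],o["opening"],o["finger_force"])
# arc relative to present pose: handle moves by handle(th)-handle(0)
h0=handle(0)
for t in np.r_[np.arange(.1,1.9,.1),1.85]: print(round(t,2),rel([p+handle(t)-h0])[0])
E
```

```text
3.4 [0.45746637 0.17545232 0.12053424] [-3.89153306 -1.01521822  5.80175693] 0.007918041846287846 58.60418200492859
0.1 [[0.0, 5.5, -14.8]]
0.2 [[0.0, 12.4, -28.9]]
0.3 [[0.1, 20.7, -42.3]]
0.4 [[0.1, 30.4, -54.7]]
0.5 [[0.1, 41.2, -66.2]]
0.6 [[0.2, 53.1, -76.5]]
0.7 [[0.2, 65.9, -85.6]]
0.8 [[0.3, 79.6, -93.3]]
0.9 [[0.3, 94.0, -99.6]]
1.0 [[0.4, 109.0, -104.5]]
1.1 [[0.4, 124.4, -107.9]]
1.2 [[0.5, 140.0, -109.7]]
1.3 [[0.5, 155.8, -109.9]]
1.4 [[0.6, 171.4, -108.5]]
1.5 [[0.6, 186.9, -105.6]]
1.6 [[0.7, 202.0, -101.2]]
1.7 [[0.7, 216.6, -95.3]]
1.8 [[0.8, 230.5, -87.9]]
1.85 [[0.8, 237.2, -83.7]]
```

>>> carry_out(deltas=[[[0,2,-7],0],[[0,5,-15],0],[[0,12,-29],0],[[0,21,-42],0],[[0,30,-55],0],[[0,30,-55],0]])

```text
clock: 4.15
ee_pos: [0.4879, 0.183, 0.1779]
tcp_rot: [[-0.245, 0.97, -0.002], [0.97, 0.245, -0.001], [-0.0, -0.002, -1.0]]
force: [-7.4, -2.6, 4.8]
opening: 0.008
finger_force: 58.8
```

>>> carry_out(deltas=[[[0,5,-6],0],[[0,11,-12],0],[[0,23,-22],0],[[0,35,-31],0],[[0,49,-39],0],[[0,64,-45],0],[[0,79,-50],0],[[0,94,-53],0],[[0,110,-55],0],[[0,110,-55],0]])

```text
clock: 5.4
ee_pos: [0.5979, 0.2103, 0.2344]
tcp_rot: [[-0.244, 0.97, 0.007], [0.97, 0.244, 0.001], [-0.001, 0.007, -1.0]]
force: [-2.0, -1.7, 8.0]
opening: 0.0077
finger_force: 59.8
```

>>> carry_out(deltas=[[[0,8,0],0],[[0,15,0],0],[[0,31,1],0],[[0,46,4],0],[[0,62,9],0],[[0,76,14],0],[[0,83,18],0],[[0,90,22],0],[[0,90,22],0]])

```text
clock: 6.52
ee_pos: [0.6845, 0.232, 0.2092]
tcp_rot: [[-0.244, 0.97, 0.006], [0.97, 0.244, 0.001], [-0.001, 0.006, -1.0]]
force: [4.4, -1.8, 2.9]
opening: 0.0077
finger_force: 61.8
```

```bash
python3 - <<'E'
from h import *
o=env.observe();print(o["clock"],o["ee_pos"],handle(1.8),o["force"],o["opening"],o["finger_force"])
cv2.imwrite("pics/s2.png",np.hstack([env.get_image("scene")[120:320,200:480,::-1],env.get_image("side")[60:260,120:400,::-1]]))
E
```

```text
6.525 [0.68452828 0.23202365 0.20922231] [0.6816699  0.23302576 0.22567144] [ 4.38357276 -1.77341916  2.86899768] 0.007700303424571772 61.823970079422
```

View pics/s2.png

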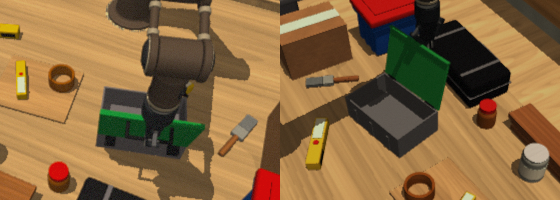

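The lid is past upright, at about 1.8 rad, and the case is empty and open. I'll ease it to the stop, open the fingers a little, then rise.

>>> carry_out(deltas=[[[0,6,3],0],[[0,6,3],0]])

```text
clock: 6.88
ee_pos: [0.6886, 0.233, 0.2064]
tcp_rot: [[-0.244, 0.97, 0.002], [0.97, 0.244, -0.001], [-0.001, 0.002, -1.0]]
force: [3.1, -4.1, 6.4]
opening: 0.0073
finger_force: 64.0
```

>>> carry_out(deltas=[[[0,0,0],0],[[0,0,0],0],[[0,2,0],0],[[0,4,0],0],[[0,4,0],0],[[0,4,0],0]], hand=0.25)

```text
clock: 7.62
ee_pos: [0.6927, 0.2349, 0.207]
tcp_rot: [[-0.245, 0.969, 0.003], [0.969, 0.245, 0.001], [0.0, 0.003, -1.0]]
force: [3.0, -1.5, 6.7]
opening: 0.021
finger_force: 1.3
```

>>> carry_out(deltas=[[[0,2,-5],0],[[0,3,-12],0],[[0,3,-25],0],[[0,3,-45],0],[[0,3,-75],0],[[0,3,-110],0],[[0,3,-130],0],[[0,3,-130],0]])

```text
clock: 8.62
ee_pos: [0.6954, 0.2356, 0.3387]
tcp_rot: [[-0.245, 0.97, 0.005], [0.97, 0.245, 0.002], [0.0, 0.005, -1.0]]
force: [0.2, 0.5, -0.6]
opening: 0.0213
finger_force: 0.0
```

```bash
python3 - <<'E'
from h import *
o=env.observe();print(o["clock"],o["ee_pos"],o["joint_pos"].round(2),o["force"])
lamp=np.array([.5103,-.2382])
yaw=.5105+np.pi/2
print(rel([[*lamp,.2]],yaw))
cv2.imwrite("pics/s3.png",np.hstack([env.get_image("scene")[120:320,200:480,::-1],env.get_image("side")[60:260,120:400,::-1]]))
E
```

```text
8.625 [0.69542987 0.23562071 0.3387316 ] [0.27 0.45 1.22 0.   1.46 0.02] [ 0.17369587  0.51197694 -0.62260729]
([[-414.2, -296.1, 137.0]], 1.307)
```

View pics/s3.png

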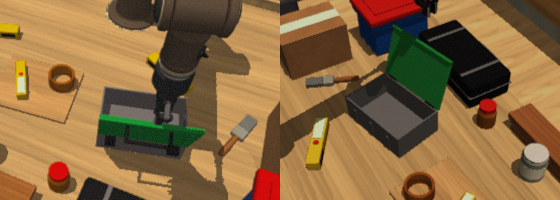

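The lid rests open on its stop with the fingers clear. Next, over to the lamp.

>>> carry_out(deltas=[[[-20,-14,0],0.05],[[-60,-43,0],0.2],[[-102,-73,0],0.33],[[-144,-103,0],0.46],[[-186,-133,0],0.6],[[-228,-163,0],0.73],[[-270,-193,5],0.86],[[-312,-223,20],1.0],[[-354,-253,50],1.15],[[-390,-280,90],1.25],[[-410,-293,120],1.307],[[-414,-296,137],1.307],[[-414,-296,137],1.307],[[-414,-296,137],1.307]], hand=0.8)

```text
clock: 10.48
ee_pos: [0.5097, -0.2379, 0.1992]
tcp_rot: [[0.872, 0.49, 0.002], [0.49, -0.872, -0.0], [0.001, 0.001, -1.0]]
force: [0.4, 0.3, -0.4]
opening: 0.0688
finger_force: 0.0
```

```bash
python3 - <<'E'
from h import *
o=env.observe();print(o["clock"],o["ee_pos"],o["joint_pos"].round(2),o["opening"])
R=np.array(o["tcp_rot"]);c=env.camera_info("wrist");Rc=cv2.Rodrigues(c["rvec"])[0]
print("cam in tool",R.T@(-Rc.T@c["tvec"].ravel()-o["ee_pos"]))
cv2.imwrite("pics/w2.png",env.get_image("wrist")[:,:,::-1])
p=[.5103,-.2382,.5105];L,W,z=.075,.017,.042
print(proj("wrist",place(p,[[-L,-W,z],[L,-W,z],[L,W,z],[-L,W,z]])).round(0).tolist())
E
```

```text
10.475 [ 0.50965443 -0.2378836   0.19917833] [-0.51  0.22  1.81  0.    1.11  0.54] 0.06880476784083582
cam in tool [ 0.07588971  0.00065616 -0.14277879]
[[295.0, 262.0], [298.0, 119.0], [262.0, 119.0], [264.0, 262.0]]
```

View pics/w2.png

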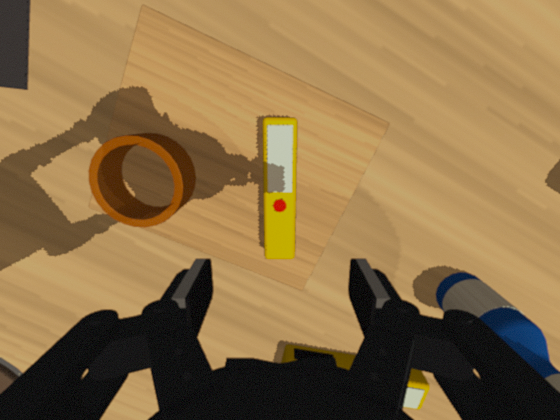

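Wrist picture: the lamp spans (264,117) to (295,259), centred between the fingers and matching the prediction for a 150 mm lamp. The tape is at (142,180) and the bottle at (510,310), both well clear. Descending.

>>> carry_out(deltas=[[[0,0,40],0],[[0,0,90],0],[[0,0,130],0],[[0,0,155],0],[[0,0,170],0],[[0,0,180],0],[[0,0,185],0],[[0,0,185],0]])

```text
clock: 11.52
ee_pos: [0.509, -0.2388, 0.0138]
tcp_rot: [[0.872, 0.489, 0.001], [0.489, -0.872, -0.0], [0.0, 0.001, -1.0]]
force: [0.3, 0.1, 0.3]
opening: 0.0681
finger_force: 0.0
```

>>> carry_out(deltas=[[[0,0,0],0],[[0,0,0],0],[[0,0,0],0],[[0,0,0],0],[[0,0,0],0],[[0,0,0],0]], hand=0)

```text
clock: 12.28
ee_pos: [0.5092, -0.239, 0.0141]
tcp_rot: [[0.872, 0.489, 0.001], [0.489, -0.872, -0.001], [0.001, 0.001, -1.0]]
force: [0.0, -0.0, 5.1]
opening: 0.0332
finger_force: 62.0
```

>>> carry_out(deltas=[[[0,0,-5],0],[[0,0,-15],0],[[0,0,-35],0],[[0,0,-80],0],[[0,0,-130],0],[[0,0,-180],0],[[0,0,-200],0],[[0,0,-200],0]])

```text
clock: 13.28
ee_pos: [0.5101, -0.2394, 0.2169]
tcp_rot: [[0.872, 0.489, 0.006], [0.489, -0.872, -0.003], [0.003, 0.006, -1.0]]
force: [0.4, 0.2, -3.1]
opening: 0.0325
finger_force: 61.4
```

```bash
python3 - <<'E'
from h import *
o=env.observe();print(o["clock"],o["ee_pos"],o["joint_pos"].round(2),o["opening"],o["force"])
t=place(CASE,[[-.005,0,.2]]);print(t,rel(t,CASE[2]))
cv2.imwrite("pics/w3.png",np.hstack([cv2.resize(env.get_image("wrist"),(400,300))[:,:,::-1],env.get_image("side")[120:420,160:560,::-1]]))
E
```

```text
13.275 [ 0.51007999 -0.23941232  0.21686578] [-0.52  0.2   1.8  -0.    1.13  0.54] 0.032535700570407174 [ 0.38319598  0.24734934 -3.11806206]
[[0.51615544 0.19076298 0.2       ]] ([[215.6, -372.4, 15.5]], -1.31)
```

View pics/w3.png

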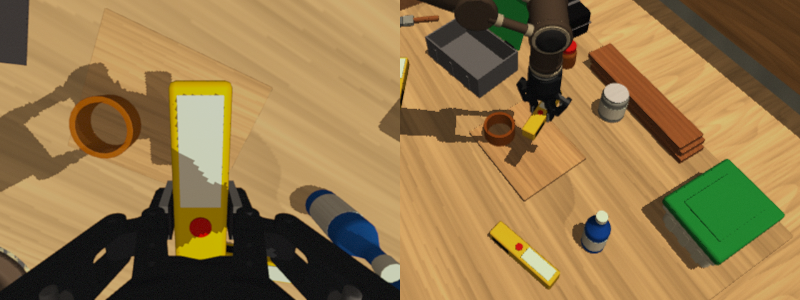

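The lamp is held level, the tape roll hasn't moved, and the case stands open. Carrying it across.

>>> carry_out(deltas=[[[8,-14,0],-0.07],[[22,-38,0],-0.2],[[44,-76,0],-0.35],[[66,-114,0],-0.5],[[88,-152,0],-0.65],[[110,-190,0],-0.8],[[132,-228,0],-0.95],[[154,-266,0],-1.1],[[176,-304,0],-1.2],[[196,-339,0],-1.28],[[208,-360,0],-1.31],[[215,-371,5],-1.31],[[216,-372,15],-1.31],[[216,-372,15],-1.31],[[216,-372,15],-1.31]])

```text
clock: 15.25
ee_pos: [0.515, 0.1905, 0.1978]
tcp_rot: [[-0.246, 0.969, -0.001], [0.969, 0.246, -0.001], [-0.0, -0.001, -1.0]]
force: [0.6, 0.2, -3.7]
opening: 0.0331
finger_force: 61.1
```

```bash
python3 - <<'E'
from h import *
o=env.observe();print(o["clock"],o["ee_pos"],o["joint_pos"].round(2),o["opening"],o["force"])
t=place(CASE,[[-.005,0,.008]]);print(rel(t,CASE[2]))
a=env.get_image("scene")[110:290,230:470];b=env.get_image("side")[70:250,140:380]
cv2.imwrite("pics/s4.png",np.hstack([cv2.resize(cv2.cvtColor(x,4),(400,300)) for x in(a,b)]))
E
```

```text
15.25 [0.51498851 0.19053307 0.19778632] [ 0.28  0.2   1.84 -0.    1.1   0.03] 0.03307551221846368 [ 0.5772925   0.16027784 -3.69562336]
([[-0.0, 1.4, 189.8]], -0.001)
```

View pics/s4.png

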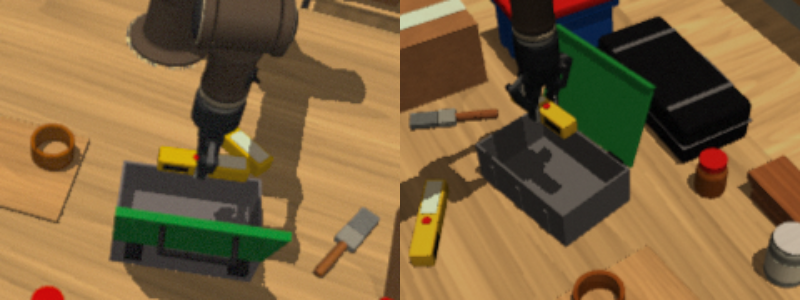

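>>> carry_out(deltas=[[[0,1,20],0],[[0,1,55],0],[[0,1,90],0],[[0,1,120],0],[[0,1,145],0],[[0,1,162],0],[[0,1,174],0],[[0,1,182],0],[[0,1,185],0],[[0,1,185],0],[[0,1,185],0]])

```text
clock: 16.73
ee_pos: [0.5167, 0.192, 0.0139]
tcp_rot: [[-0.247, 0.969, 0.001], [0.969, 0.247, 0.0], [0.0, 0.001, -1.0]]
force: [-0.2, 0.4, -2.9]
opening: 0.033
finger_force: 61.2
```

>>> carry_out(deltas=[[[0,0,1],0],[[0,0,2],0],[[0,0,3],0],[[0,0,4],0],[[0,0,4],0],[[0,0,4],0]])

```text
clock: 17.48
ee_pos: [0.5161, 0.1918, 0.0092]
tcp_rot: [[-0.247, 0.969, -0.0], [0.969, 0.247, -0.0], [-0.0, -0.0, -1.0]]
force: [0.6, 0.1, -2.7]
opening: 0.0332
finger_force: 61.2
```

>>> carry_out(deltas=[[[0,0,1],0],[[0,0,2],0],[[0,0,2],0],[[0,0,2],0]])

```text
clock: 17.98
ee_pos: [0.516, 0.1918, 0.0072]
tcp_rot: [[-0.247, 0.969, -0.0], [0.969, 0.247, -0.0], [-0.0, -0.0, -1.0]]
force: [-0.6, -0.3, -3.4]
opening: 0.0328
finger_force: 61.2
```

>>> carry_out(deltas=[[[0,0,0.5],0],[[0,0,1],0],[[0,0,1],0],[[0,0,1],0]])

```text
clock: 18.48
ee_pos: [0.5161, 0.1918, 0.0071]
tcp_rot: [[-0.247, 0.969, -0.0], [0.969, 0.247, -0.0], [-0.0, -0.0, -1.0]]
force: [-2.5, -1.1, 4.8]
opening: 0.0331
finger_force: 62.3
```

Contact with the floor: the vertical force changed by +8 N. Releasing and rising.

>>> carry_out(deltas=[[[0,0,0],0],[[0,0,-1],0],[[0,0,-1],0],[[0,0,-1],0],[[0,0,-1],0]], hand=0.7)

```text
clock: 19.1
ee_pos: [0.5161, 0.1918, 0.0072]
tcp_rot: [[-0.247, 0.969, -0.0], [0.969, 0.247, -0.0], [-0.0, -0.0, -1.0]]
force: [-0.1, 0.0, 0.2]
opening: 0.0597
finger_force: 0.0
```

>>> carry_out(deltas=[[[0,0,-10],0],[[0,0,-30],0],[[0,0,-60],0],[[0,0,-100],0],[[0,0,-150],0],[[0,0,-200],0],[[0,0,-240],0],[[0,-50,-240],0],[[0,-110,-240],0],[[0,-150,-240],0],[[0,-150,-240],0]])

```text
clock: 20.48
ee_pos: [0.3683, 0.1542, 0.2482]
tcp_rot: [[-0.248, 0.969, 0.001], [0.969, 0.248, 0.0], [0.0, 0.001, -1.0]]
force: [0.7, 0.6, 0.3]
opening: 0.0597
finger_force: 0.0
```

```bash
python3 - <<'E'
from h import *
o=env.observe();print(o["clock"],o["ee_pos"],o["opening"],o["force"])
a=env.get_image("scene")[110:335,130:430];b=env.get_image("side")[70:295,140:440]
cv2.imwrite("pics/s5.png",np.hstack([cv2.resize(cv2.cvtColor(x,4),(400,300)) for x in(a,b)]))
E
```

```text
20.475 [0.36833817 0.15417979 0.24816553] 0.05967467225003887 [0.74609179 0.6428397  0.3315824 ]
```

View pics/s5.png

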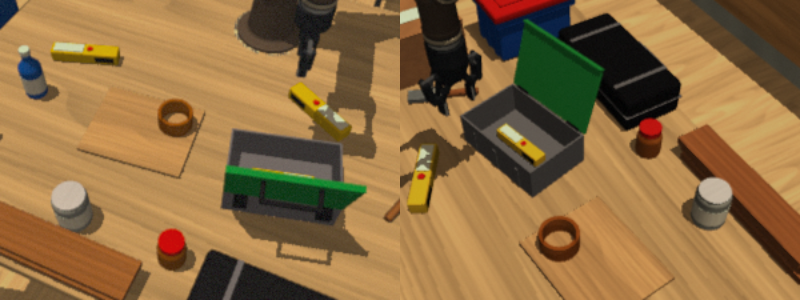

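The lamp lies flat on the case floor at side crop (520,143), the lid is open on its stop, the bystanders are where they were, and the arm is clear.

```bash
python3 -c "
from rig import env;print(env.close_job())"
```

```text
the job is handed in; nothing more can be done
None
```

The lid is open on its stop, the smallest lamp was lowered in and lies flat on the case floor, nothing else was disturbed, and the job was handed in at about 20.6 s of the 64 s allowed.

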